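# Tip the orange carton onto the checking plate

### The arm

A 6-joint arm with a two-finger parallel gripper is mounted at the origin on the work surface. World frame = base frame: x ahead of the robot, y to its left, z up, the work surface at z = 0. Lengths are in m, angles in rad, forces in N, time in s.
With the tool pointing down it reaches from about 0.275 to 0.725 m from the base axis. Payload 5.6 kg.
Tool frame: the origin (TCP) lies on the front face of the gripper's body, between the roots of the fingers; the fingertips stand 73 mm ahead of it and the grasp point (between the pads) lies 54 mm ahead of it; z points along the fingers, y is the direction in which the jaws open and shut (so a half turn about z gives the same grasp; the last joint's range is limited). The gripper opens to 85 mm and grips with 20 to 120 N. Pads are 22 mm wide; open, the fingers measure 114 mm over their backs; the gripper's body (76 mm by 85 mm) begins 54 mm behind the grasp point. The pads swing forward as they close: fully open they stand 13 mm farther back than shut.
Start: joints at [1.443, 0.255, 0.108, 0, -1.424, -0.285], TCP at [0.221, 0.504, 0.304] pointing down, gripper open.
Joint ranges: [-2.95, 2.95], [-1.21, 1.97], [-1.09, 1.5], [-2.87, 1.71], [-2.94, -0.07], [-3.05, 3.05]. Speed limits (rad/s): [2.57, 2.57, 3.14, 3.14, 3.14, 3.14].

### API

Orientations are given as a unit quaternion [x, y, z, w].
In Python, from station import telemetry, optics, env gives the robot as it stands.
- The arm moves only by the tool move_arm, never from a script. Its argument "moves" is one flat list of numbers, 7 for each row, row after row: the turn, a rotation vector about the tool's x, y, z in rad, then the shift along the tool's x, y, z in cm, then the finger opening in cm, from 0 to 8.54. In form: [ax, ay, az, tx, ty, tz, grip, ax, ay, az, tx, ty, tz, grip, ...]. A call has 1 to 5 rows; each row is the pose to reach, as a shift and turn from the pose commanded when the call began, along the tool's axes at that moment; what a row does not reach only later rows make up. A row lasts 1/12 s, in which the tool goes at most 41.7 mm and 7.16 degrees, less where a joint would pass 70% of its speed; a pose out of reach is approached as far as the arm can. A call with a gripper value outside its range is refused whole. The fingers move at their own pace and stop on an object; "grip_force" is the grip in N (left out, the last holds). Time passes only in rows, so rows that repeat a pose let the fingers close. It gives the time, the measured TCP pose, the force and the opening at its end, in the units of the state.
- telemetry.get_obs(): the state, without advancing time (a new reading comes with each control period).
- optics.snapshot(name): name is "scene" or "side" or "wrist"; returns (picture, depth): 400x640x3 uint8, blue, green, red; 400x640 float32, m along the optical axis (not along the pixel's ray), 0 where there is no reading.
- optics.camera_info(name): a dict with "fx", "fy", "cx", "cy" (pixels), "xyz" and "orientation" of the camera in the world. Camera axes: x right, y down, z forward; pixel columns grow to the right and rows downward; lengths in m; the calibration is good to about 2 mm. A picture is of the moment at which its call begins: read the wrist's pose just before it. camera_info takes no time and is no camera call; for the wrist camera it gives the pose at the moment of the call.
- env.close_job(): hands the job in, once; it reports no verdict.
The state is a dict: "time": time; "qpos": joint angles; "qd": joint speeds; "effort": joint torques, N m; "position": TCP position; "orientation": TCP orientation; "contact_force": force on the tool from outside, world axes, zero at the start; "torque": the same for the moment, N m; "opening": finger opening in m.
Only numpy, scipy, OpenCV 4.12 (cv2) and the standard library are available. Lean on these libraries where they do the work, as an engineer would, in place of code of your own. Each camera call takes 0.05 s, during which the arm holds its last target.

### The job

Lay the tall medicine carton with the orange band down flat on the checking plate, label side up: push its upper part away from the robot so that it tips over the plate's near edge, which stops its base. Do not lift it, and leave the green and blue cartons standing where they are.

Things in the scene. Friction and masses are not known exactly. Their poses are not given: they have to be found in the camera images.
- carton_orange: White closed carton, orange band and top, 80 deep (x) x 100 wide (y) x 190 mm tall (z), 0.3-0.65 kg. Stands on the counter, far lower edge 1-6 mm short of the plate's near edge, square to it (2 deg). Origin: centre of underside; x points away from the robot to the plate, z up. Label on the -x face. Pushed near its top along +x it tips over the plate's edge; past 23 deg it falls by itself.
- carton_green: The same kind of carton with a green band and top, same size, origin and axes. The three stand in a row along the plate's near edge, in any order, about 140 mm apart centre to centre. Leave it alone.
- carton_blue: The same kind of carton with a blue band and top, same size, origin and axes. Leave it alone.
- check_plate: The checking plate: a flat aluminium slab with a blue top, fixed to the counter, 220 mm (x) x 440 mm (y) x 12 mm thick. Origin: centre of its underside, at counter height. Its x points away from the robot; its near edge, the stop, lies at x = -110 mm in its frame. Nothing else stands on it.
Mind the look-alikes: they are no part of the job. What is shaped like the carton_orange but pink or yellow is not meant.

How it is judged:
By the outcome, as a careful person would: the job done as asked, in the order asked, and still so for the second after the job is handed in, with the robot touching nothing.
It also fails if it takes over 29 s, if anything falls off the work surface, if the arm or the gripper's body presses on something with over 40 N, if the wrist force passes 120 N, or if a joint passes its speed limit or range.

## Working session

There is one attempt and no reset: what is moved stays moved. The work goes in short steps, Python scripts to look and compute and a tool call to move; the robot and the scene stay as the last step left them, time stands still between calls to the robot, and variables do not carry over. Pictures are saved under pics/ and viewed, and the job is handed in when it is done.

Besides the shell and the picture viewer there is one more tool, called after "Call:" in YAML: its name, and indented under it one key for each argument. move_arm: Moves the arm, as the interface text tells. Its arguments: {"type":"object","properties":{"moves":{"type":"array"},"grip_force":{"type":"number"}},"required":["moves"]}

```bash
ls; mkdir -p pics
cat > h.py <<'E'
import numpy as np, cv2
from scipy.spatial.transform import Rotation as R
from station import telemetry, optics, env
def pt(info,d,u,v):
    z=d[int(v),int(u)]
    p=np.array([(u-info['cx'])/info['fx']*z,(v-info['cy'])/info['fy']*z,z])
    return R.from_quat(info['orientation']).apply(p)+np.array(info['xyz'])
E
python3 - <<'E'
from h import *
o=telemetry.get_obs();print(o)
for n in ['scene','side']:
    i=optics.camera_info(n);print(n,i)
    p,d=optics.snapshot(n);cv2.imwrite(f'pics/{n}0.png',p);np.save(f'{n}0.npy',d)
E
```

```text
pics
{'time': 0.0, 'qpos': array([ 1.44257993e+00,  2.55746338e-01,  1.07006345e-01, -5.21408082e-04,
       -1.42388503e+00, -2.84622011e-01]), 'qd': array([-0.00116999,  0.00114417,  0.00058134,  0.00095142,  0.0017195 ,
       -0.00128573]), 'effort': array([ 5.95521833e-04, -3.86636496e+01,  2.37937349e+01,  5.36538497e+00,
       -6.33714313e-03,  1.76983411e-05]), 'position': array([0.22044032, 0.50349974, 0.3029896 ]), 'orientation': array([ 9.78762783e-01, -2.04993934e-01, -1.85640984e-04,  9.31697330e-04]), 'contact_force': array([1.24362056, 0.0463161 , 0.1066114 ]), 'torque': array([ 0.01062885,  0.00616407, -0.01135145]), 'opening': 0.08523393434906762}
scene {'fx': 422.64863887975145, 'fy': 422.64863887975145, 'cx': 318.73591741971234, 'cy': 208.19254064780998, 'xyz': array([0.53505575, 0.36114283, 0.99862265]), 'orientation': array([-0.08479841,  0.98350927, -0.15881393,  0.01723025])}
side {'fx': 376.89184102702853, 'fy': 376.89184102702853, 'cx': 318.1652545007391, 'cy': 199.98709976883268, 'xyz': array([0.29678205, 0.11879797, 0.93316712]), 'orientation': array([-0.60256445,  0.7804928 , -0.12959713,  0.10465014])}
```

View pics/scene0.png

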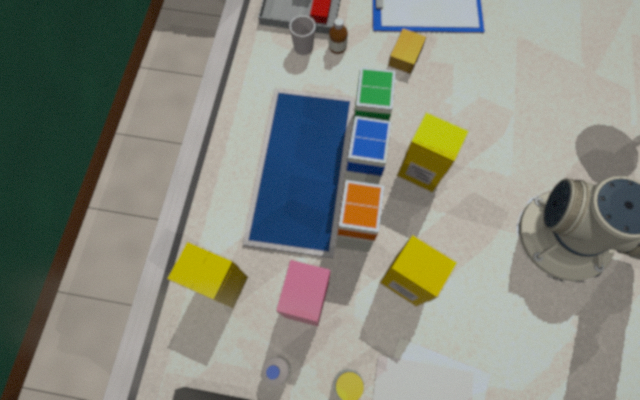

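View pics/side0.png

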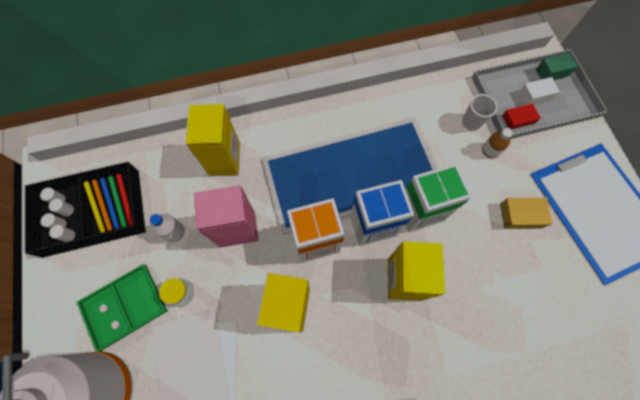

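The scene view shows the orange-topped carton at about (360,208), at the lower end of the row. The blue one is at (370,140), green at (376,90), and the plate is to the left. A yellow look-alike stands at (418,270), on the robot side of the orange one.

```bash
python3 - <<'E'
from h import *
for n in ['scene','side']:
    i=optics.camera_info(n);p=cv2.imread(f'pics/{n}0.png');d=np.load(f'{n}0.npy')
    h=cv2.cvtColor(p,cv2.COLOR_BGR2HSV)
    v,u=np.mgrid[0:400,0:640]
    P=np.stack([(u-i['cx'])/i['fx']*d,(v-i['cy'])/i['fy']*d,d],-1).reshape(-1,3)
    P=(R.from_quat(i['orientation']).apply(P)+i['xyz']).reshape(400,640,3)
    np.save(f'{n}P.npy',P)
    for c,lo,hi in [('orange',5,18),('green',50,80),('blue',105,125),('yellow',24,34),('pink',160,179)]:
        m=((h[...,0]>=lo)&(h[...,0]<=hi)&(h[...,1]>90)&(h[...,2]>80)&(d>0)).astype(np.uint8)
        k,l,s,_=cv2.connectedComponentsWithStats(m)
        for j in range(1,k):
            if s[j,4]<300: continue
            Q=P[l==j]; zt=np.percentile(Q[:,2],90); T=Q[abs(Q[:,2]-zt)<.008]
            r=cv2.minAreaRect((T[:,:2]*1000).astype(np.float32))
            print(n,c,s[j],'z',zt.round(3),'rect mm',np.round(r[0]),np.round(r[1]),round(r[2],1),'minmax',Q.min(0).round(3),Q.max(0).round(3))
E
python3 - <<'E'
import cv2
p=cv2.imread('pics/scene0.png')[60:330,230:480]
cv2.imwrite('pics/crop1.png',cv2.resize(p,None,fx=2.2,fy=2.2,interpolation=cv2.INTER_CUBIC))
E
```

```text
scene orange [ 343  183   38   45 1337] z 0.193 rect mm [503.  75.] [67. 88.] 0.7 minmax [0.469 0.031 0.186] [0.537 0.119 0.196]
scene green [360  70  32  35 968] z 0.193 rect mm [ 511. -204.] [66. 87.] 3.2 minmax [ 0.477 -0.249  0.187] [ 0.545 -0.159  0.195]
scene blue [373   0 111  32 782] z 0.008 rect mm [ 389. -600.] [318. 118.] 9.1 minmax [ 0.226 -0.683 -0.002] [ 0.552 -0.521  0.013]
scene blue [  249    94   100   157 10830] z 0.015 rect mm [660. -64.] [193. 415.] 1.6 minmax [ 0.559 -0.272  0.007] [0.762 0.146 0.02 ]
scene blue [ 352  119   36   40 1150] z 0.193 rect mm [506. -75.] [67. 89.] 0.2 minmax [ 0.473 -0.12   0.187] [ 0.54  -0.031  0.196]
scene yellow [ 398  113   70   79 2688] z 0.192 rect mm [ 361. -106.] [84. 99.] 72.2 minmax [ 0.25  -0.28  -0.002] [ 0.42  -0.052  0.196]
scene yellow [ 381  235   76   71 2784] z 0.193 rect mm [367. 177.] [ 81. 100.] 66.3 minmax [ 0.256  0.064 -0.004] [0.43  0.234 0.196]
scene yellow [ 167  242   78   58 2575] z 0.193 rect mm [792. 259.] [ 80. 101.] 76.8 minmax [ 0.734  0.174 -0.005] [0.917 0.309 0.196]
scene yellow [336 372  28  28 
[... 1352 characters left out ...]
 76.7 minmax [0.733 0.21  0.002] [0.927 0.351 0.195]
side yellow [ 84 181  21  52 301] z 0.063 rect mm [714. 585.] [143.  12.] 9.3 minmax [0.645 0.567 0.001] [0.802 0.619 0.072]
side yellow [ 389  241   56   59 2748] z 0.192 rect mm [ 362. -106.] [80. 99.] 72.2 minmax [ 0.303 -0.157  0.006] [ 0.421 -0.053  0.196]
side yellow [ 257  273   52   59 2403] z 0.192 rect mm [368. 176.] [81. 99.] 66.4 minmax [ 0.307  0.121 -0.003] [0.429 0.26  0.195]
side yellow [158 278  28  26 568] z 0.062 rect mm [467. 424.] [56. 56.] 87.6 minmax [ 0.439  0.395 -0.002] [0.501 0.476 0.065]
side pink [ 195  187   63   60 2865] z 0.192 rect mm [587. 262.] [99. 76.] 85.6 minmax [0.545 0.21  0.006] [0.627 0.315 0.194]
```

View pics/crop1.png

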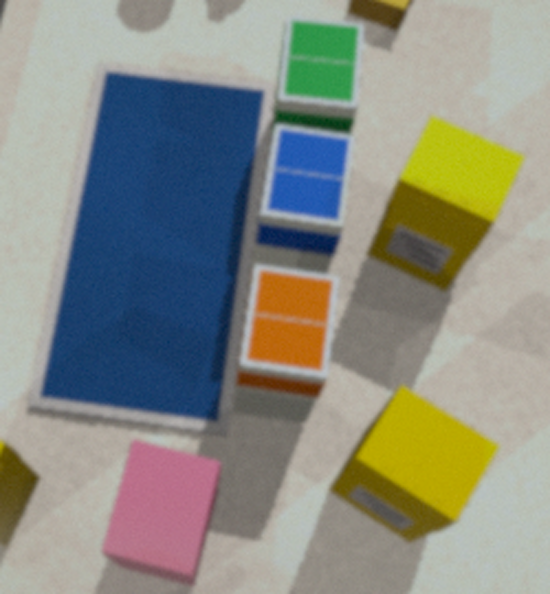

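Both views agree. The orange carton's centre is at (0.504, 0.076), its top is at 0.193 m, and its near face is at x≈0.464. The plate yaw is about 1.8°. I'll carry the tool over at travel height with the fingers 5 cm open for a two-point push, turning it square to the plate.

Call:
move_arm:
  moves: [0,0,-0.09,3.1,2.6,0,5,0,0,-0.18,6.2,5.2,0,5,0,0,-0.27,9.3,7.8,0,5,0,0,-0.36,12.4,10.4,0,5,0,0,-0.444,15.5,13.0,0,5]

```text
time: 0.52
position: [0.3106, 0.3206, 0.3036]
orientation: [1.0, 0.018, -0.0, 0.0]
contact_force: [-0.0, 0.5, 0.2]
opening: 0.05
```

```bash
cat > st.py <<'E'
from h import *
o=telemetry.get_obs();r=R.from_quat(o['orientation'])
print(o['time'],o['position'].round(4),'F',o['contact_force'].round(2),o['opening']);print(r.as_matrix().round(3))
print('yaw',np.degrees(np.arctan2(*r.as_matrix()[[1,0],0])))
for g in [(.43,.076,.303),(.43,.076,.24)]: print(g,(r.inv().apply(np.array(g)-o['position'])*100).round(2))
E
python3 st.py
```

```text
0.5167 [0.3106 0.3206 0.3036] F [-0.04  0.46  0.21] 0.05002421812099437
[[ 0.999  0.036 -0.   ]
 [ 0.036 -0.999 -0.001]
 [-0.     0.001 -1.   ]]
yaw 2.0811392299316434
(0.43, 0.076, 0.303) [11.04 24.88  0.06]
(0.43, 0.076, 0.24) [11.04 24.87  6.36]
```

Call:
move_arm:
  moves: [0,0,0,1.6,3.7,0,5,0,0,0,3.2,7.4,0,5,0,0,0,4.8,11.1,0,5,0,0,0,6.4,14.8,0,5,0,0,0,8.0,18.5,0,5]

```text
time: 0.93
position: [0.3962, 0.1381, 0.3038]
orientation: [1.0, 0.016, -0.0, -0.0]
contact_force: [1.4, 0.1, 0.0]
opening: 0.05
```

```bash
python3 st.py
```

```text
0.9333 [0.3962 0.1381 0.3038] F [1.36 0.12 0.02] 0.05004106230555953
[[ 0.999  0.032 -0.   ]
 [ 0.032 -0.999  0.   ]
 [-0.    -0.    -1.   ]]
yaw 1.8175012204036207
(0.43, 0.076, 0.303) [3.18 6.32 0.08]
(0.43, 0.076, 0.24) [3.18 6.32 6.38]
```

Call:
move_arm:
  moves: [0,0,0,1.5,3.0,0,5,0,0,0,2.9,5.8,0,5,0,0,0,2.9,5.8,3.0,5,0,0,0,2.9,5.8,6.0,5,0,0,0,2.9,5.8,6.0,5]

```text
time: 1.35
position: [0.4239, 0.0814, 0.2383]
orientation: [1.0, 0.014, -0.005, 0.002]
contact_force: [-0.6, -0.0, -1.0]
opening: 0.0499
```

```bash
python3 st.py
python3 - <<'E'
from h import *
ps=[cv2.resize(optics.snapshot(n)[0],(600,375)) for n in ('side','wrist')]
for n,p in zip('ab',ps): cv2.imwrite(f'pics/pre_{n}.png',p)
E
```

```text
1.35 [0.4239 0.0814 0.2383] F [-0.61 -0.03 -0.96] 0.04991729592477581
[[ 1.     0.028 -0.011]
 [ 0.028 -1.    -0.003]
 [-0.011  0.003 -1.   ]]
yaw 1.626614714860908
(0.43, 0.076, 0.303) [ 0.52  0.57 -6.48]
(0.43, 0.076, 0.24) [ 0.59  0.56 -0.18]
```

View pics/pre_a.png

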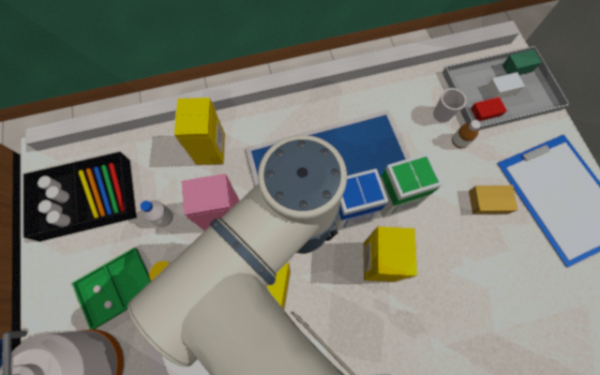

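View pics/pre_b.png

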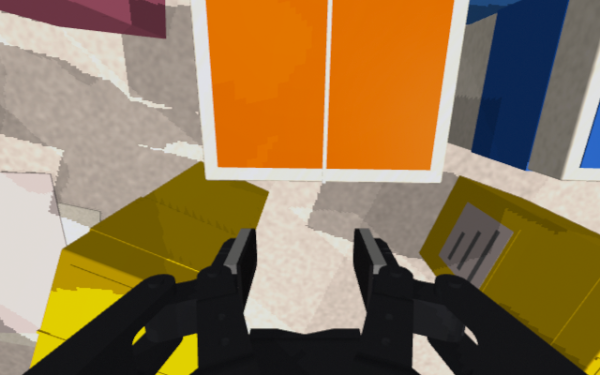

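In the wrist view, both fingertips, at (245,245) and (365,245), are clear in front of the orange carton's near top edge. Their midpoint is about 20 px left of the carton's centre line (325), so I'll shift about 0.5 cm toward +tool y and approach to near contact.

Call:
move_arm:
  moves: [0,0,0,0.6,0.5,0,5,0,0,0,1.2,0.5,0,5,0,0,0,1.6,0.5,0,5,0,0,0,2.0,0.5,0,5,0,0,0,2.0,0.5,0,5]

```text
time: 1.87
position: [0.4482, 0.079, 0.2443]
orientation: [1.0, 0.016, 0.0, -0.0]
contact_force: [-0.4, 0.6, -0.0]
opening: 0.05
```

```bash
python3 st.py
python3 - <<'E'
from h import *
cv2.imwrite('pics/pre2.png',optics.snapshot('wrist')[0])
E
```

```text
1.8667 [0.4482 0.079  0.2443] F [-0.4   0.59 -0.02] 0.05004463701950078
[[ 1.     0.031  0.001]
 [ 0.031 -1.     0.   ]
 [ 0.001 -0.    -1.   ]]
yaw 1.7912448618416577
(0.43, 0.076, 0.303) [-1.82  0.24 -5.87]
(0.43, 0.076, 0.24) [-1.82  0.25  0.43]
```

View pics/pre2.png

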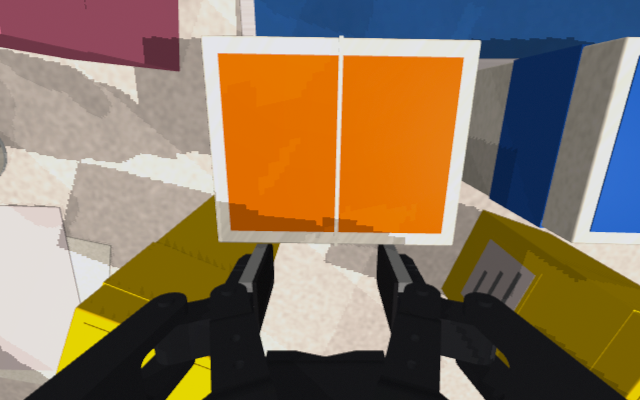

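The fingers are just short of the near face, with their midpoint about 4 mm left of the carton's centre line. I'll trim sideways, lower 0.9 cm and begin the push.

Call:
move_arm:
  moves: [0,0,0,-0.3,0.3,0.9,5,0,0,0,0.4,0.3,0.9,5,0,0,0,1.0,0.3,0.9,5,0,0,0,1.6,0.3,0.9,5,0,0,0,2.2,0.3,0.9,5]

```text
time: 2.33
position: [0.4699, 0.0764, 0.235]
orientation: [1.0, 0.016, 0.0, 0.0]
contact_force: [-0.1, -0.0, 1.2]
opening: 0.0498
```

```bash
python3 st.py
python3 - <<'E'
from h import *
cv2.imwrite('pics/p3.png',optics.snapshot('wrist')[0])
E
```

```text
2.3333 [0.4699 0.0764 0.235 ] F [-0.07 -0.02  1.17] 0.0497603050908581
[[ 1.     0.031  0.   ]
 [ 0.031 -1.    -0.   ]
 [ 0.     0.    -1.   ]]
yaw 1.7863852429960847
(0.43, 0.076, 0.303) [-3.99 -0.09 -6.8 ]
(0.43, 0.076, 0.24) [-3.99 -0.09 -0.5 ]
```

View pics/p3.png

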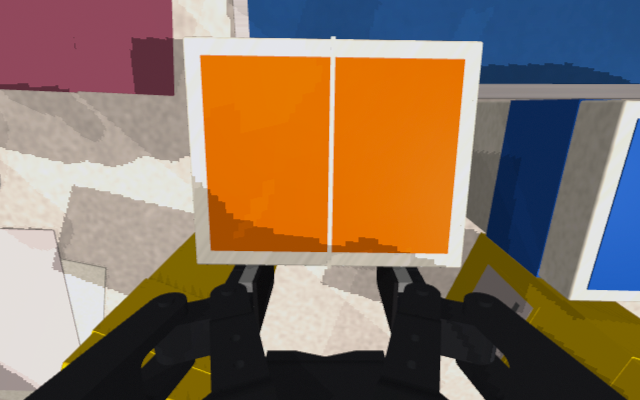

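The carton is now in contact, and its top leans centred over both fingers (near edge at row 262). I'll continue the push.

Call:
move_arm:
  moves: [0,0,0,0.6,0,0,5,0,0,0,1.2,0,0,5,0,0,0,1.8,0,0,5,0,0,0,2.4,0,0,5,0,0,0,3.0,0,0,5]

```text
time: 2.8
position: [0.4999, 0.0774, 0.2349]
orientation: [1.0, 0.016, 0.0, -0.0]
contact_force: [-0.7, -0.6, 0.8]
opening: 0.0503
```

```bash
python3 st.py
python3 - <<'E'
from h import *
cv2.imwrite('pics/p4.png',optics.snapshot('wrist')[0])
E
```

```text
2.8 [0.4999 0.0774 0.2349] F [-0.74 -0.58  0.77] 0.05032176163846171
[[ 1.     0.031  0.   ]
 [ 0.031 -1.     0.   ]
 [ 0.    -0.    -1.   ]]
yaw 1.7868245987690992
(0.43, 0.076, 0.303) [-6.99 -0.08 -6.81]
(0.43, 0.076, 0.24) [-6.99 -0.08 -0.51]
```

View pics/p4.png

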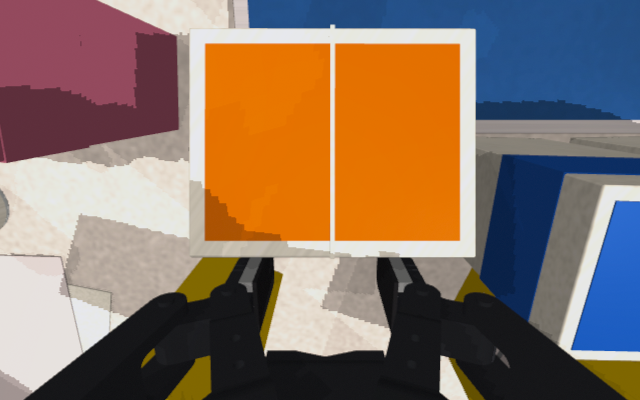

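The top is tilting square, with no yaw and the near edge level at row 255, and the blue carton is undisturbed. I'll keep pushing.

Call:
move_arm:
  moves: [0,0,0,0.6,0,0,5,0,0,0,1.1,0,0,5,0,0,0,1.6,0,0,5,0,0,0,2.1,0,0,5,0,0,0,2.6,0,0,5]

```text
time: 3.27
position: [0.5257, 0.0782, 0.2349]
orientation: [1.0, 0.016, 0.0, -0.0]
contact_force: [-0.6, -0.3, 0.1]
opening: 0.0499
```

```bash
python3 st.py
python3 - <<'E'
from h import *
cv2.imwrite('pics/p5.png',optics.snapshot('wrist')[0])
E
```

```text
3.2667 [0.5257 0.0782 0.2349] F [-0.58 -0.29  0.09] 0.04993408273563299
[[ 1.     0.031  0.   ]
 [ 0.031 -1.     0.   ]
 [ 0.    -0.    -1.   ]]
yaw 1.7918904596875984
(0.43, 0.076, 0.303) [-9.57 -0.08 -6.81]
(0.43, 0.076, 0.24) [-9.57 -0.08 -0.51]
```

View pics/p5.png

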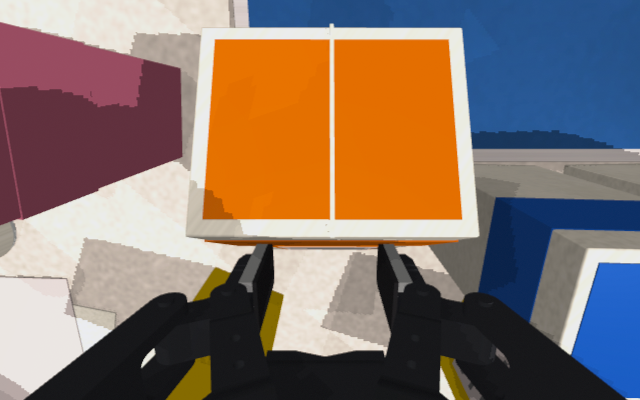

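The carton is leaning straight, and its orange-banded near face is just coming into view at row 242. It is close to its balance angle, so I'll push slowly on through it.

Call:
move_arm:
  moves: [0,0,0,0.4,0,0,5,0,0,0,0.8,0,0,5,0,0,0,1.2,0,0,5,0,0,0,1.6,0,0,5,0,0,0,1.6,0,0,5]

```text
time: 3.73
position: [0.5418, 0.0787, 0.2347]
orientation: [1.0, 0.016, 0.0, 0.0]
contact_force: [0.3, 0.5, 0.2]
opening: 0.0501
```

```bash
python3 st.py
python3 - <<'E'
from h import *
cv2.imwrite('pics/p6.png',optics.snapshot('wrist')[0])
E
```

```text
3.7333 [0.5418 0.0787 0.2347] F [0.29 0.48 0.17] 0.05005917037595375
[[ 1.     0.031  0.   ]
 [ 0.031 -1.    -0.   ]
 [ 0.     0.    -1.   ]]
yaw 1.7837666772231542
(0.43, 0.076, 0.303) [-11.19  -0.08  -6.83]
(0.43, 0.076, 0.24) [-11.19  -0.08  -0.53]
```

View pics/p6.png

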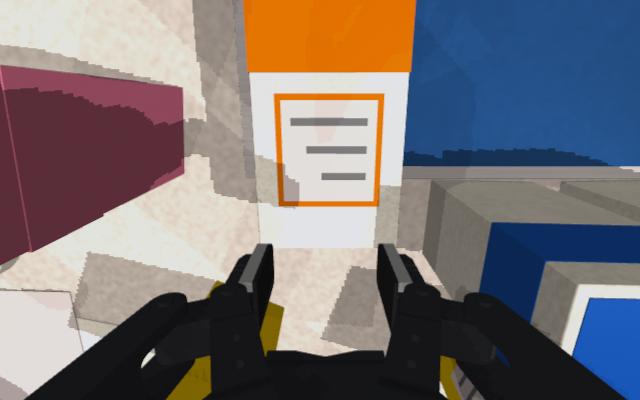

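The carton has fallen with its label facing up, its base edge at about row 248 in the wrist view. I'll back off upward and check.

Call:
move_arm:
  moves: [0,0,0,-1,0,-3,5,0,0,0,-3,0,-6,5,0,0,0,-6,0,-8,5,0,0,0,-9,0,-9,5,0,0,0,-12,0,-9,5]

```text
time: 4.2
position: [0.4209, 0.0748, 0.3275]
orientation: [1.0, 0.015, 0.002, -0.001]
contact_force: [-1.1, 0.3, -0.1]
opening: 0.0499
```

Call:
move_arm:
  moves: [0,0,0,-1,-3.5,0,5,0,0,0,-2,-7,0,5,0,0,0,-3,-10.5,0,5,0,0,0,-4,-14,0,5,0,0,0,-5,-17.5,0,5]

```text
time: 4.62
position: [0.3646, 0.2495, 0.3253]
orientation: [1.0, 0.016, 0.0, -0.0]
contact_force: [1.2, -0.6, 0.7]
opening: 0.0503
```

Call:
move_arm:
  moves: [0,0,0,-1,-3.5,0,5,0,0,0,-2,-7,0,5,0,0,0,-3,-10.5,0,5,0,0,0,-4,-14,0,5,0,0,0,-5,-17.5,0,5]

```text
time: 5.03
position: [0.3093, 0.423, 0.3251]
orientation: [1.0, 0.016, 0.0, -0.0]
contact_force: [1.5, -0.5, -0.4]
opening: 0.0501
```

Run:
```python
from h import *
o=telemetry.get_obs();print(o['time'],o['position'])
for n in ['scene','side']:
    i=optics.camera_info(n);p,d=optics.snapshot(n);cv2.imwrite(f'pics/{n}1.png',p)
    h=cv2.cvtColor(p,cv2.COLOR_BGR2HSV)
    v,u=np.mgrid[0:400,0:640]
    P=np.stack([(u-i['cx'])/i['fx']*d,(v-i['cy'])/i['fy']*d,d],-1).reshape(-1,3)
    P=(R.from_quat(i['orientation']).apply(P)+i['xyz']).reshape(400,640,3)
    Q=P[(abs(P[...,2]-.092)<.006)&(P[...,0]>.5)&(P[...,0]<.8)&(P[...,1]>-.02)&(P[...,1]<.18)]
    print(n,len(Q),Q[:,2].mean(),np.linalg.lstsq(np.c_[Q[:,:2],np.ones(len(Q))],Q[:,2],rcond=None)[0].round(3))
    print('flat',cv2.minAreaRect((Q[:,:2]*1000).astype(np.float32)))
    for c,lo,hi in [('green',50,80),('blue',105,125)]:
        T=P[(h[...,0]>=lo)&(h[...,0]<=hi)&(h[...,1]>90)&(abs(P[...,2]-.191)<.008)]
        print(c,cv2.minAreaRect((T[:,:2]*1000).astype(np.float32)))
```

```text
5.0333 [0.30927707 0.42304002 0.32514264]
scene 3610 0.0928499058684533 [ 0.001 -0.002  0.093]
flat ((608.3953857421875, 79.3149185180664), (190.6427001953125, 102.24601745605469), 1.6640284061431885)
green ((510.6197814941406, -203.09963989257812), (65.49117279052734, 88.2260513305664), 2.769033432006836)
blue ((316.8524475097656, -65.55667114257812), (89.7295913696289, 450.449462890625), 87.19159698486328)
side 3165 0.09249169816039539 [0.002 0.001 0.091]
flat ((609.4082641601562, 78.38059997558594), (191.27566528320312, 100.89553833007812), 1.9600551128387451)
green ((512.4053344726562, -202.3954315185547), (65.84786224365234, 86.24903106689453), 3.098203659057617)
blue ((507.8764343261719, -73.20034790039062), (66.86663055419922, 86.47864532470703), 0.27275189757347107)
```

View pics/scene1.png

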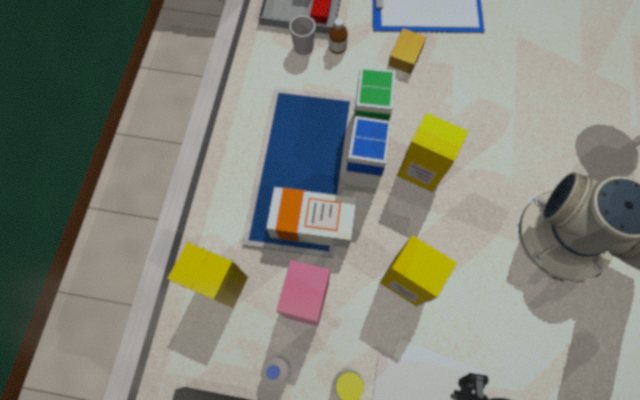

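The carton lies flat: its top is at 0.0925 m with no tilt, label up, yaw 1.7–2.0°. Green and blue have not moved. However, its base sits at x≈0.513 while the plate's edge is at ≈0.547, so about 34 mm overhangs. I'll slide it forward about 37 mm with the fingers so that it lies fully on the plate.

Call:
move_arm:
  moves: [0,0,0,1,3.5,0,5,0,0,0,2,7,0,5,0,0,0,3,10.5,0,5,0,0,0,4,14,0,5,0,0,0,5,17.5,0,5]

```text
time: 5.55
position: [0.3657, 0.2462, 0.3251]
orientation: [1.0, 0.016, 0.0, -0.0]
contact_force: [2.0, -0.4, -0.2]
opening: 0.0497
```

Call:
move_arm:
  moves: [0,0,0,2,3.5,0,5,0,0,0,4,7,0,5,0,0,0,6,10.5,0,5,0,0,0,8,14,0,5,0,0,0,11,16.8,0,5]

```text
time: 5.97
position: [0.4805, 0.0809, 0.326]
orientation: [1.0, 0.015, 0.001, -0.0]
contact_force: [0.5, 1.7, 0.9]
opening: 0.0499
```

```bash
sed -i 's/for g in .*:/for g in [(.48,.0775,.325),(.48,.0775,.13)]:/' st.py; python3 st.py
python3 - <<'E'
from h import *
cv2.imwrite('pics/q1.png',optics.snapshot('wrist')[0])
E
python3 st.py
```

```text
5.9667 [0.4805 0.0809 0.326 ] F [0.47 1.73 0.87] 0.049947064362232785
[[ 1.     0.031  0.001]
 [ 0.031 -1.     0.001]
 [ 0.002 -0.001 -1.   ]]
yaw 1.775920481075933
(0.48, 0.0775, 0.325) [-0.06  0.33  0.1 ]
(0.48, 0.0775, 0.13) [-0.09  0.35 19.6 ]
6.0167 [0.485  0.0772 0.3248] F [ 6.55 -3.01  1.84] 0.04972002500204342
[[ 1.     0.027  0.001]
 [ 0.027 -1.    -0.003]
 [ 0.001  0.003 -1.   ]]
yaw 1.5530609965676607
(0.48, 0.0775, 0.325) [-0.5  -0.04 -0.02]
(0.48, 0.0775, 0.13) [-0.52 -0.1  19.48]
```

View pics/q1.png

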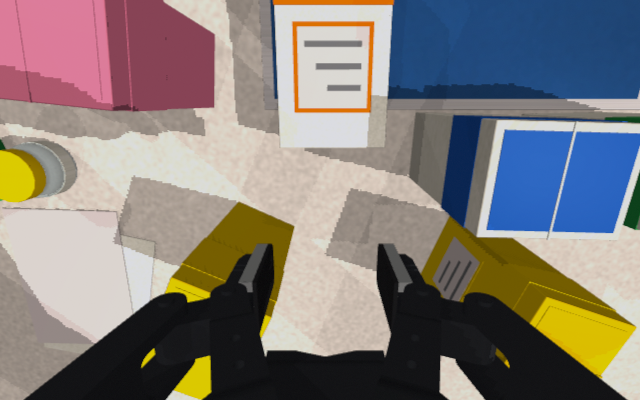

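The wrist view confirms the overhang: the carton's base edge is at row 147 and the plate's near edge at row 103. There is free space to descend in front of the base.

Call:
move_arm:
  moves: [0,0,0,-1.2,0,4,5,0,0,0,-1.2,0,8,5,0,0,0,-1.2,0,12,5,0,0,0,-1.2,0,16,5,0,0,0,-1.2,0,19.5,5]

```text
time: 6.43
position: [0.468, 0.0827, 0.128]
orientation: [1.0, 0.015, -0.0, -0.0]
contact_force: [-0.1, -0.3, -0.3]
opening: 0.0499
```

```bash
python3 - <<'E'
from h import *
cv2.imwrite('pics/q2.png',optics.snapshot('wrist')[0])
E
python3 st.py
```

```text
6.4833 [0.4643 0.0815 0.1216] F [-3.17  0.27 -6.54] 0.049805895648367515
[[ 1.     0.029 -0.012]
 [ 0.029 -1.    -0.003]
 [-0.012  0.003 -1.   ]]
yaw 1.6446542898414593
(0.48, 0.0775, 0.325) [  1.32   0.51 -20.36]
(0.48, 0.0775, 0.13) [ 1.55  0.45 -0.86]
```

View pics/q2.png

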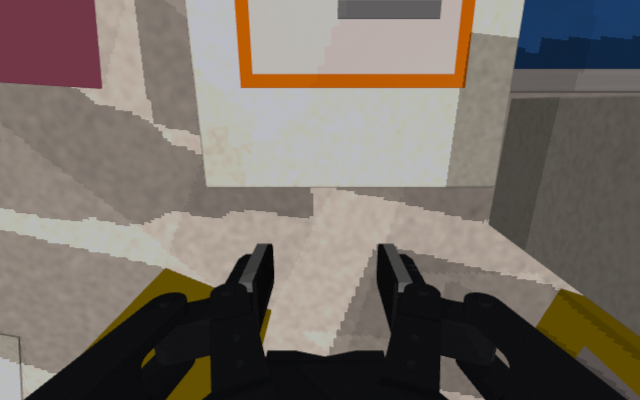

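The base edge is at row 187, about 6 mm right of the finger midline. I'll centre the fingers and advance to contact.

Call:
move_arm:
  moves: [0,0,0,0.8,0.6,0,5,0,0,0,1.6,0.6,0,5,0,0,0,2.4,0.6,0,5,0,0,0,3.0,0.6,0,5,0,0,0,3.5,0.6,0,5]

```text
time: 6.9
position: [0.5055, 0.0787, 0.1314]
orientation: [1.0, 0.015, 0.001, -0.0]
contact_force: [-3.8, 0.3, 1.7]
opening: 0.0502
```

Call:
move_arm:
  moves: [0,0,0,0.5,0,0,5,0,0,0,1.0,0,0,5,0,0,0,1.5,0,0,5,0,0,0,2.0,0,0,5,0,0,0,2.4,0,0,5]

```text
time: 7.32
position: [0.5286, 0.0792, 0.1299]
orientation: [1.0, 0.016, -0.0, 0.0]
contact_force: [-2.6, -0.5, 1.9]
opening: 0.0498
```

```bash
python3 st.py
python3 - <<'E'
from h import *
cv2.imwrite('pics/q3.png',optics.snapshot('wrist')[0])
E
python3 st.py
```

```text
7.3167 [0.5286 0.0792 0.1299] F [-2.63 -0.45  1.92] 0.04983112742745996
[[ 1.     0.031 -0.   ]
 [ 0.031 -1.    -0.   ]
 [-0.     0.    -1.   ]]
yaw 1.7916263459893635
(0.48, 0.0775, 0.325) [ -4.86   0.02 -19.51]
(0.48, 0.0775, 0.13) [-4.86  0.02 -0.01]
7.3667 [0.5293 0.0793 0.1299] F [-0.24  0.2   0.72] 0.04991929689376784
[[ 1.     0.031  0.001]
 [ 0.031 -1.    -0.   ]
 [ 0.001  0.    -1.   ]]
yaw 1.7977359643342374
(0.48, 0.0775, 0.325) [ -4.92   0.03 -19.52]
(0.48, 0.0775, 0.13) [-4.93  0.03 -0.02]
```

View pics/q3.png

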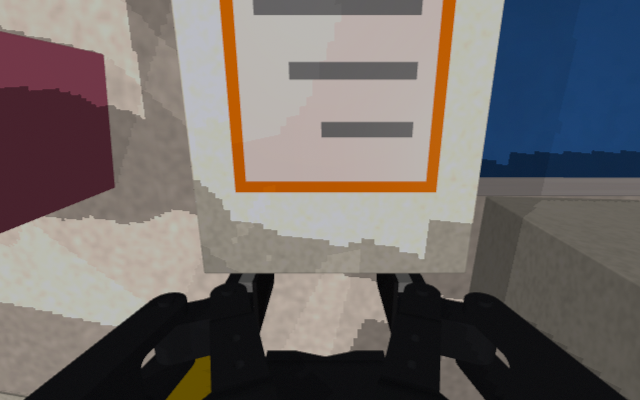

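The fingers are on the base and the carton is sliding straight at 3–4 N. I'll push another 1.3 cm and then back away.

Call:
move_arm:
  moves: [0,0,0,0.4,0,0,5,0,0,0,0.8,0,0,5,0,0,0,1.1,0,0,5,0,0,0,1.3,0,0,5,0,0,0,1.3,0,0,5]

```text
time: 7.78
position: [0.5418, 0.0797, 0.1298]
orientation: [1.0, 0.016, 0.0, -0.0]
contact_force: [0.2, -0.4, 0.2]
opening: 0.0501
```

Call:
move_arm:
  moves: [0,0,0,-1,0,0,5,0,0,0,-3,0,0,5,0,0,0,-5,0,0,5,0,0,0,-6,0,-3,5,0,0,0,-6,0,-7,5]

```text
time: 8.2
position: [0.4777, 0.0769, 0.1978]
orientation: [1.0, 0.016, -0.004, 0.001]
contact_force: [2.0, 1.7, 0.3]
opening: 0.0497
```

Call:
move_arm:
  moves: [0,0,0,0,0,-4,5,0,0,0,0,0,-8,5,0,0,0,0,0,-11,5,0,0,0,-1,-3,-12,5,0,0,0,-2,-6,-12,5]

```text
time: 8.62
position: [0.4608, 0.1375, 0.3241]
orientation: [1.0, 0.014, 0.004, -0.002]
contact_force: [0.8, 0.1, -1.3]
opening: 0.05
```

Call:
move_arm:
  moves: [0,0,0,-1,-3.5,0,5,0,0,0,-2,-7,0,5,0,0,0,-3,-10.5,0,5,0,0,0,-4,-14,0,5,0,0,0,-5,-17.5,0,5]

```text
time: 9.03
position: [0.4033, 0.3123, 0.3205]
orientation: [1.0, 0.016, 0.001, -0.001]
contact_force: [0.7, 0.2, 0.9]
opening: 0.0499
```

Call:
move_arm:
  moves: [0,0,0,-1,-3.5,0,5,0,0,0,-2,-7,0,5,0,0,0,-3,-10.5,0,5,0,0,0,-3,-10.5,0,5,0,0,0,-3,-10.5,0,5]

```text
time: 9.45
position: [0.37, 0.4163, 0.3193]
orientation: [1.0, 0.017, 0.0, 0.0]
contact_force: [0.3, -0.1, -0.0]
opening: 0.0497
```

Run:
```python
from h import *
o=telemetry.get_obs();print(o['time'],o['position'])
for n in ['scene','side']:
    i=optics.camera_info(n);p,d=optics.snapshot(n);cv2.imwrite(f'pics/{n}2.png',p)
    h=cv2.cvtColor(p,cv2.COLOR_BGR2HSV)
    v,u=np.mgrid[0:400,0:640]
    P=np.stack([(u-i['cx'])/i['fx']*d,(v-i['cy'])/i['fy']*d,d],-1).reshape(-1,3)
    P=(R.from_quat(i['orientation']).apply(P)+i['xyz']).reshape(400,640,3)
    Q=P[(abs(P[...,2]-.092)<.006)&(P[...,0]>.53)&(P[...,0]<.8)&(P[...,1]>-.02)&(P[...,1]<.18)]
    print(n,len(Q),Q[:,2].mean(),np.linalg.lstsq(np.c_[Q[:,:2],np.ones(len(Q))],Q[:,2],rcond=None)[0].round(3))
    print('flat',cv2.minAreaRect((Q[:,:2]*1000).astype(np.float32)))
    for c,lo,hi in [('green',50,80),('blue',105,125)]:
        T=P[(h[...,0]>=lo)&(h[...,0]<=hi)&(h[...,1]>90)&(abs(P[...,2]-.191)<.008)&(P[...,0]>.45)]
        print(c,cv2.minAreaRect((T[:,:2]*1000).astype(np.float32)))
p=cv2.imread('pics/scene2.png')[60:330,230:480]
cv2.imwrite('pics/crop2.png',cv2.resize(p,None,fx=2.2,fy=2.2,interpolation=cv2.INTER_CUBIC))
```

```text
9.45 [0.36999576 0.41630744 0.31931063]
scene 3593 0.09287643253994564 [ 0.002 -0.003  0.092]
flat ((647.3213500976562, 80.17951965332031), (190.0651092529297, 102.19384002685547), 1.7073801755905151)
green ((510.7865905761719, -203.6388702392578), (65.32259368896484, 87.6639404296875), 2.441556215286255)
blue ((506.5584716796875, -74.40632629394531), (66.73025512695312, 88.6041030883789), 0.09343510866165161)
side 3038 0.09251080407021942 [0.001 0.    0.092]
flat ((648.5860595703125, 79.15036010742188), (191.2216796875, 101.25211334228516), 2.069284439086914)
green ((512.4641723632812, -202.5949249267578), (65.69640350341797, 86.37342834472656), 3.026651620864868)
blue ((508.1778869628906, -73.32658386230469), (66.55308532714844, 86.28591918945312), 0.15935590863227844)
```

View pics/crop2.png

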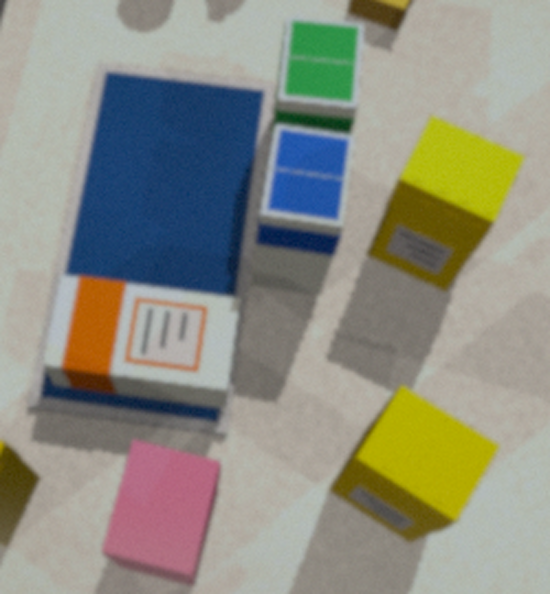

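View pics/side2.png

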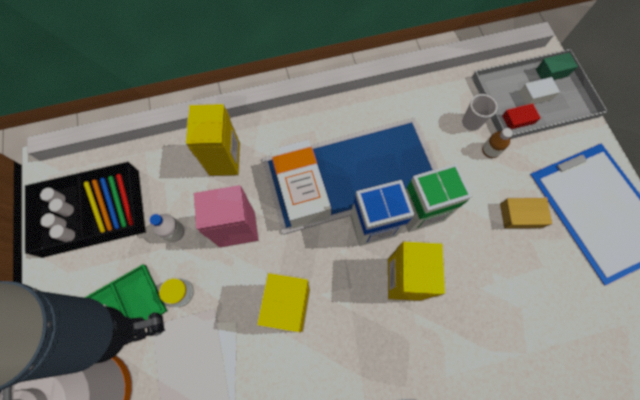

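The carton now lies flat, square, label up and wholly on the plate (x 0.552–0.743, plate 0.547–0.767). The green and blue cartons stand where they were, and the arm is clear.

```bash
python3 -c "
from station import env
print(env.close_job())"
```

```text
the job is handed in; nothing more can be done
None
```

The orange-band carton is lying flat on the checking plate, label side up, and I've handed the job in after about 9.6 s of the 29 s allowed.

- **Tipping:** I pushed its upper part with both fingertips until it tipped over the plate's near edge and fell by itself.
- **Overhang:** After the fall, its base stuck out about 34 mm past the near edge. I slid it forward about 39 mm with the fingertips, at 3–4 N and without lifting it.
- **Carton position:** In the last check, both cameras showed its upper face level at 0.0925 m. It was square to the plate and wholly on it, with its base about 5 mm inside the near edge.
- **Other cartons:** The green and blue cartons were standing where they started, to within about 1.5 mm, which is measurement noise.
- **Arm:** It was clear of everything at hand-in. The highest wrist force I read was about 7 N, while it was moving freely.

One earlier reading disagreed: after the fall, the scene camera put the blue carton in the wrong place. I think part of the arm was picked up as blue. The side camera had it unmoved, and the repeat with both cameras agreed.

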